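# Turn two lidded parts boxes window-up and stack them

### The job

Turn both small parts boxes upside down so that their clear windows face up, keeping tray and loose lid together all the while, and stack them squarely in the middle of the low black-topped stand: first the blue-lidded box, then the yellow-lidded one on top of it, sides lined up. The boxes must not come open, nor be let fall; and leave the carton, the tape measure and the marker where they are.

Things in the scene. Friction and masses are not known exactly. Their poses are not given: they have to be found in the camera images.
- blue_base: Tray of the blue-lidded box: white, 54 (x) x 64 (y) x 20 mm, its underside a clear window with orange-and-grey terminal blocks fixed behind it. Origin at the centre of the window's outer face, z towards the lid (up at the start, down once inverted). A neck reaches 14 mm into the lid, 1 mm play. Grip ribs along the seam make the box 58 mm across. Tray plus lid weigh 90 to 185 g.
- blue_lid: Plain blue lid, 54 x 64 x 20 mm, blank white label on top. It slips over the tray's neck with no catch: lifted by the lid alone it comes off and leaves the tray. Origin at the centre of its open rim (the seam), z towards its top; x across the 54 mm, y along the 64 mm.
- blue_seam (a point): Centre of the closed blue box (54 x 64 x 40 mm, walls flush), 20 mm from the window face and from the lid's top. On both 64 mm sides tray and lid each have a rib at the seam, 6 mm high, 56 long, 2 proud: gripping across both ribs holds tray and lid. At the lid's origin while shut; axes as the tray's. It stands shut and unaided on its 54 x 40 mm end.
- yellow_base: Tray of the yellow-lidded box: white, 54 (x) x 64 (y) x 20 mm, its underside a clear window with green-and-grey terminal blocks fixed behind it. Origin at the centre of the window's outer face, z towards the lid (up at the start, down once inverted). A neck reaches 14 mm into the lid, 1 mm play. Grip ribs along the seam make the box 58 mm across. Tray plus lid weigh 90 to 185 g.
- yellow_lid: Plain yellow lid, 54 x 64 x 20 mm, blank white label on top. It slips over the tray's neck with no catch: lifted by the lid alone it comes off and leaves the tray. Origin at the centre of its open rim (the seam), z towards its top; x across the 54 mm, y along the 64 mm.
- yellow_seam (a point): Centre of the closed yellow box (54 x 64 x 40 mm, walls flush), 20 mm from the window face and from the lid's top. On both 64 mm sides tray and lid each have a rib at the seam, 6 mm high, 56 long, 2 proud: gripping across both ribs holds tray and lid. At the lid's origin while shut; axes as the tray's. It stands shut and unaided on its 54 x 40 mm end.
- stand: Fixed low aluminium stacking stand with a flat black rubber top, 120 (x) x 100 (y) x 15 mm; origin at the centre of its underside, on the table, z up. (Room: the back of a chair stands close at the robot's left, about from x 0.20, y 0.09 to x -0.03, y 0.41 m, top 0.17 m above the table; a shoulder or elbow can strike it when the arm turns to its right.)
- stand_top (a point): Centre of the stand's rubber top, 15 mm above the table.
- carton: Bystander: small cardboard carton, 55 x 85 x 45 mm; origin at the centre of its underside. Leave alone.
- measure: Bystander: yellow tape measure standing on its base, 33 x 81 x 61 mm; origin at the underside. Leave alone.
- thick_marker: Bystander: black marker with a red tip, lying, 112 mm long, 18 mm thick; origin at its underside. Leave alone.
Not all that is in view belongs to the job. There is more than one size of the blue_lid; the job needs the largest.

How it is judged:
By the outcome, as a careful person would: the job done as asked, in the order asked, and still so for the second after the job is handed in, with the robot touching nothing.
It also fails if it takes over 72 s, if anything falls off the work surface, if the arm or the gripper's body presses on something with over 40 N, if the wrist force passes 120 N, or if a joint passes its speed limit or range.

### The arm

A 6-joint arm with a two-finger parallel gripper is mounted at the origin on a cart in front of the work surface, level with it; the furniture and walls round the work are solid. World frame = base frame: x ahead of the robot, y to its left, z up, the work surface at z = 0. Lengths are in m, angles in rad, forces in N, time in s.
With the tool pointing down it reaches from about 0.375 to 0.975 m from the base axis. Payload 3.8 kg.
Tool frame: the origin (TCP) lies on the centre line of the jaws, within the pads' length; the fingertips stand 17 mm ahead of it and the grasp point (between the pads) lies 2 mm behind it (bot.tip_extent is the distance from the TCP to the fingertips, in m); z points along the fingers, y is the line along which they close (so a half turn about z gives the same grasp; the last joint's range is limited). The gripper opens to 85 mm and grips with 20 to 120 N. Pads are 22 mm wide; open, the fingers measure 114 mm over their backs; the gripper's body (76 mm by 85 mm) begins 54 mm behind the grasp point. The pads swing forward as they close: fully open they stand 13 mm farther back than shut.
Start: joints at [1.121, 0.264, 1.604, -0, 1.274, -0.037], TCP at [0.271, 0.618, 0.248] pointing down, gripper open.
Joint ranges: [-2.63, 2.63], [-0.94, 2.18], [0.31, 2.57], [-1.31, 4.45], [0, 2.66], [-2.55, 2.55]. Speed limits (rad/s): [2.57, 2.57, 3.14, 3.14, 3.14, 3.14].

### API

Orientations are given as a rotation vector (axis times angle).
In Python, from workcell import readout, read_camera, finish_job, bot gives the robot as it stands.
- The arm moves only by the tool jog_arm, never from a script. Its argument "deltas" is one flat list of numbers, 7 for each row, row after row: the shift along the tool's x, y, z in m, then the turn, a rotation vector about the tool's x, y, z in degrees, then the gripper command: -1 is shut, 1 is fully open, values between are in proportion. A call has 1 to 8 rows; each row is the pose to reach, as a shift and turn from the pose commanded when the call began, along the tool's axes at that moment; what a row does not reach only later rows make up. A row lasts 1/10 s, in which the tool goes at most 50 mm and 8.59 degrees, less where a joint would pass 70% of its speed; a pose out of reach is approached as far as the arm can. A call with a gripper value outside its range is refused whole. The fingers move at their own pace and stop on an object; "squeeze" is the grip in N (left out, the last holds). Time passes only in rows, so rows that repeat a pose let the fingers close. It gives the time, the measured TCP pose, the force, the opening and the grip force at its end, in the units of the state.
- readout.read_state(): the state, without advancing time (a new reading comes with each control period).
- read_camera(name): name is "scene" or "top" or "wrist"; returns a dict with "color" (420x560x3 uint8, blue, green, red), "fx", "fy", "cx", "cy" (pixels), "origin" and "attitude" of the camera in the world. Camera axes: x right, y down, z forward; pixel columns grow to the right and rows downward; lengths in m; the calibration is good to about 2 mm. The wrist camera is an equidistant fisheye: a pixel r from the principal point sees the ray r / f radians off the axis. A picture is of the moment at which its call begins. There is no depth.
- finish_job(): hands the job in; it is judged then, once.
The state is a dict: "time": time; "q": joint angles; "joint_vel": joint speeds; "joint_torque": joint torques, N m; "tool_pos": TCP position; "tcp_rot": TCP orientation; "wrist_force": force on the tool from outside, world axes, zero at the start; "torque": the same for the moment, N m; "width": opening from 0.0 (shut) to 1.0 (fully open); "grip_force": force on a finger pad.
Only numpy, scipy, OpenCV 4.12 (cv2) and the standard library are available. Lean on these libraries where they do the work, as an engineer would, in place of code of your own. Each camera call takes 0.05 s, during which the arm holds its last target. There are 200 camera calls.

## Working session

There is one attempt and no reset: what is moved stays moved. The work goes in short steps, Python scripts to look and compute and a tool call to move; the robot and the scene stay as the last step left them, time stands still between calls to the robot, and variables do not carry over. Pictures are saved under pics/ and viewed, at most 12 in all, crops included, and the job is handed in when it is done.

Besides the shell and the picture viewer there is one more tool, called after "Call:" as name(argument=value, ...) on one line, values as JSON. jog_arm: Moves the arm, as the interface text tells. Its arguments: {"type":"object","properties":{"deltas":{"type":"array"},"squeeze":{"type":"number"}},"required":["deltas"]}

```bash
ls; mkdir -p pics
python3 - <<'E'
from workcell import readout, read_camera, bot
import cv2,numpy as np
print(readout.read_state())
print([a for a in dir(bot) if a[0]!='_'])
for n in ["scene","top"]:
    c=read_camera(n); cv2.imwrite(f"pics/{n}0.png",c["color"]); print(n,c["fx"],c["fy"],c["cx"],c["cy"],c["origin"],np.round(c["attitude"],4).tolist())
E
```

```text
pics
{'time': 0.0, 'q': array([ 1.12108123e+00,  2.64789555e-01,  1.60539445e+00, -4.86789730e-06,
        1.27366800e+00, -3.69219714e-02]), 'joint_vel': array([ 0.00094019, -0.00028208,  0.00084226,  0.00037653, -0.00185653,
       -0.00175974]), 'joint_torque': array([ 2.54777960e-04, -5.15081334e+01, -3.67322373e+01,  1.31628229e-05,
        1.26481365e-02, -2.38415964e-06]), 'tool_pos': array([0.27050466, 0.61767097, 0.24692639]), 'tcp_rot': array([-0.64370682, -3.07438491,  0.00344559]), 'wrist_force': array([-1.1367321 ,  0.13917913,  0.1758901 ]), 'torque': array([ 0.0348453 , -0.02115917,  0.04162158]), 'grip_force': 0.0, 'width': 1.0036269270849174}
['MotionError', 'tip_extent']
scene 502.69685931073144 502.69685931073144 278.02295682165476 209.6719762690609 [-0.1449863   1.01604168  0.67421221] [-0.77, 2.3372, -1.3333]
top 387.31477515023477 387.31477515023477 281.7204741322538 213.9828866940127 [0.34812833 0.18872989 0.8943974 ] [-2.1531, 2.0776, -0.215]
```

View pics/scene0.png

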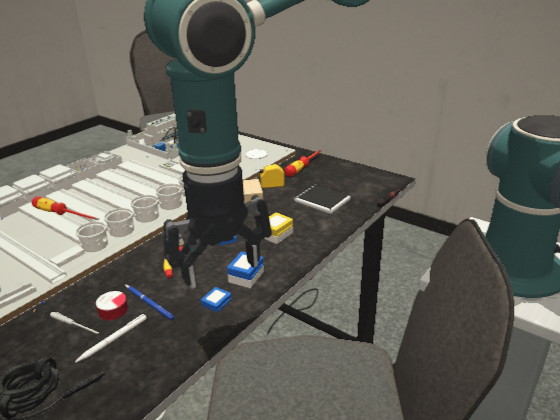

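View pics/top0.png

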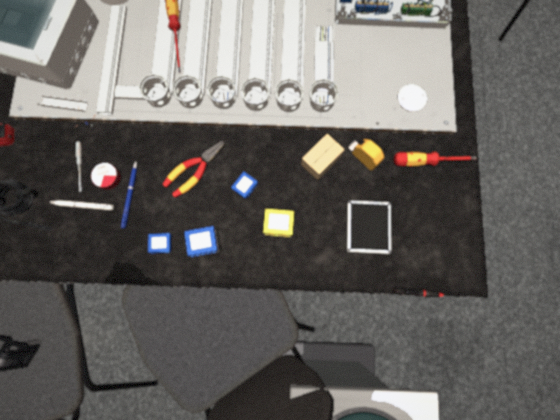

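The scene view shows the arm over the table with the blue-lidded box near (245,268), the yellow one at (278,227) and the stand at (323,196). In the top view, the large blue box is at (200,240) and the yellow at (278,222). The stand is at (369,227), the carton at (322,156) and the tape measure at (367,152). The smaller blue boxes at (159,243) and (244,184) are decoys.

```bash
cat > h.py <<'E'
from workcell import readout, read_camera, bot
import cv2,numpy as np
from scipy.spatial.transform import Rotation as R
def ray(c,uv):
    uv=np.atleast_2d(uv).astype(float)
    d=np.c_[(uv[:,0]-c["cx"])/c["fx"],(uv[:,1]-c["cy"])/c["fy"],np.ones(len(uv))]
    return d@R.from_rotvec(c["attitude"]).as_matrix().T
def fray(c,uv):
    uv=np.atleast_2d(uv).astype(float)
    x=(uv[:,0]-c["cx"])/c["fx"]; y=(uv[:,1]-c["cy"])/c["fy"]; t=np.hypot(x,y)+1e-12
    d=np.c_[x/t*np.sin(t),y/t*np.sin(t),np.cos(t)]
    return d@R.from_rotvec(c["attitude"]).as_matrix().T
def onplane(c,uv,z,f=ray):
    d=f(c,uv); o=np.array(c["origin"]); return o+d*((z-o[2])/d[:,2])[:,None]
def proj(c,p):
    q=R.from_rotvec(c["attitude"]).as_matrix().T@(np.array(p)-c["origin"])
    return q[0]/q[2]*c["fx"]+c["cx"], q[1]/q[2]*c["fy"]+c["cy"]
def rect(P):
    (cx,cy),(w,h),a=cv2.minAreaRect((P[:,:2]*1000).astype(np.float32))
    return "centre %.1f %.1f size %.1f x %.1f mm angle of first side %.1f deg"%(cx,cy,w,h,a)
def blobs(c,mask,zs,f=ray,amin=150):
    for k in cv2.findContours(mask.astype(np.uint8)*255,cv2.RETR_EXTERNAL,cv2.CHAIN_APPROX_NONE)[0]:
        if cv2.contourArea(k)>amin:
            for z in zs: print(k.reshape(-1,2).mean(0).round(),"z",z,rect(onplane(c,k.reshape(-1,2),z,f)))
def hsv(c): return cv2.split(cv2.cvtColor(c["color"],cv2.COLOR_BGR2HSV))
E
python3 - <<'E'
from h import *
c=read_camera("top"); h,s,v=hsv(c)
for p in [(0,0,0),(0.271,0.618,.248),(.3,.3,0)]: print(p,proj(c,p))
print("blue");blobs(c,(h>100)&(h<130)&(s>120)&(v>50),[.04])
print("yellow");blobs(c,(h>22)&(h<35)&(s>120)&(v>80),[.04])
g=((s<60)&(v>110)); g[:190]=0;g[270:]=0;g[:,:335]=0;g[:,400:]=0
print("stand");blobs(c,g,[.015])
c=read_camera("wrist");cv2.imwrite("pics/w0.png",c["color"]); print({k:c[k] for k in c if k!="color"})
E
```

```text
(0, 0, 0) (np.float64(364.54940639712953), np.float64(467.0390655691069))
(0.271, 0.618, 0.248) (np.float64(9.800024554967308), np.float64(332.7144240395701))
(0.3, 0.3, 0) (np.float64(229.50809724355912), np.float64(313.29078460581417))
blue
[159. 243.] z 0.04 centre 448.2 460.5 size 46.4 x 53.0 mm angle of first side 5.3 deg
[200. 241.] z 0.04 centre 454.7 369.7 size 61.7 x 67.4 mm angle of first side 12.4 deg
[126. 208.] z 0.04 centre 523.2 541.5 size 13.3 x 86.9 mm angle of first side 85.2 deg
[244. 185.] z 0.04 centre 588.3 279.1 size 46.6 x 52.0 mm angle of first side 57.2 deg
yellow
[278. 222.] z 0.04 centre 503.9 198.2 size 68.7 x 63.8 mm angle of first side 87.0 deg
[372. 148.] z 0.04 centre 687.0 -14.7 size 39.0 x 27.9 mm angle of first side 44.2 deg
stand
[369. 227.] z 0.015 centre 506.4 -10.9 size 124.0 x 101.5 mm angle of first side 0.1 deg
{'fx': 325.19226210127806, 'fy': 325.19226210127806, 'cx': 281.4272507981057, 'cy': 214.95410917329858, 'origin': array([0.19929627, 0.64938137, 0.3718731 ]), 'attitude': array([2.40121865, 1.57176761, 0.24377101])}
```

```bash
cat >> h.py <<'E'
def tool(yaw,tilt=0,roll=0):
    "tool down with its y at yaw (deg), then tilted about its own y: tilt>0 puts the body toward yaw-90"
    y=np.array([np.cos(np.radians(yaw)),np.sin(np.radians(yaw)),0]); z=np.array([0,0,-1.])
    M=R.from_matrix(np.c_[np.cross(y,z),y,z])
    return R.from_rotvec(y*np.radians(tilt))*M
def go(pos,T,cmdpos=None,cmdrot=None):
    s=readout.read_state(); p=s["tool_pos"] if cmdpos is None else np.array(cmdpos)
    r=R.from_rotvec(s["tcp_rot"]) if cmdrot is None else cmdrot
    d=r.inv().apply(np.array(pos)-p); a=(r.inv()*T).as_rotvec(degrees=True)
    print("d",d.round(4).tolist(),"rot",a.round(2).tolist(),"rows>=",max(np.linalg.norm(d)/.05,np.linalg.norm(a)/8.59).round(1))
def log():
    s=readout.read_state(); T=R.from_rotvec(s["tcp_rot"]).as_matrix()
    print("t %.2f"%s["time"],"q",np.degrees(s["q"]).round(1).tolist(),"pos",s["tool_pos"].round(4).tolist(),"z",T[:,2].round(3).tolist(),"y",T[:,1].round(3).tolist(),"F",s["wrist_force"].round(1).tolist(),"w %.3f g %.1f"%(s["width"],s["grip_force"]))
E
python3 - <<'E'
from h import *
go([.455,.370,.17],tool(12.4)); print(tool(0,30).apply([0,0,1]))
c=read_camera("scene"); print([np.round(proj(c,(0,0,z))) for z in (0,.2,.3,.4,.6)])
E
```

```text
d [-0.2684, -0.153, 0.0777] rot [-0.07, 0.04, 53.95] rows>= 6.4
[ 0.         0.5       -0.8660254]
[array([514., 265.]), array([534., 185.]), array([546., 138.]), array([560.,  86.]), array([592., -38.])]
```

Call:
jog_arm(deltas=[-0.268, -0.153, 0.078, 0, 0, 54, 1, -0.268, -0.153, 0.078, 0, 0, 54, 1, -0.268, -0.153, 0.078, 0, 0, 54, 1, -0.268, -0.153, 0.078, 0, 0, 54, 1, -0.268, -0.153, 0.078, 0, 0, 54, 1, -0.268, -0.153, 0.078, 0, 0, 54, 1, -0.268, -0.153, 0.078, 0, 0, 54, 1, -0.268, -0.153, 0.078, 0, 0, 54, 1])

```text
time: 1.05
tool_pos: [0.4558, 0.3678, 0.1691]
tcp_rot: [-1.975, -2.443, 0.004]
wrist_force: [0.3, -0.4, -1.0]
width: 1.001
grip_force: 0.0
```

Run:
```python
from h import *
log()
c=read_camera("wrist");cv2.imwrite("pics/w1.png",c["color"]); h,s,v=hsv(c); print(c["origin"])
print("blue");blobs(c,(h>100)&(h<130)&(s>120)&(v>50),[.04],fray,400)
print("yellow");blobs(c,(h>22)&(h<35)&(s>120)&(v>80),[.04],fray,400)
```

```text
t 1.05 q [36.5, 9.2, 107.7, -0.0, 63.2, 24.4] pos [0.4558, 0.3678, 0.1691] z [-0.001, -0.002, -1.0] y [0.978, 0.21, -0.002] F [0.3, -0.4, -1.0] w 1.001 g 0.0
[0.44017693 0.44470384 0.29357085]
blue
[284. 206.] z 0.04 centre 457.0 371.0 size 56.0 x 65.0 mm angle of first side 12.2 deg
[302.  89.] z 0.04 centre 451.0 466.9 size 39.1 x 45.0 mm angle of first side 4.6 deg
[404.  25.] z 0.04 centre 521.2 541.7 size 10.3 x 83.3 mm angle of first side 85.9 deg
yellow
[297. 351.] z 0.04 centre 505.0 216.9 size 52.6 x 60.0 mm angle of first side 86.6 deg
[431. 184.] z 0.04 centre 577.3 417.8 size 13.5 x 42.4 mm angle of first side 45.1 deg
[466. 163.] z 0.04 centre 604.7 445.5 size 13.4 x 41.5 mm angle of first side 47.2 deg
```

View pics/w1.png

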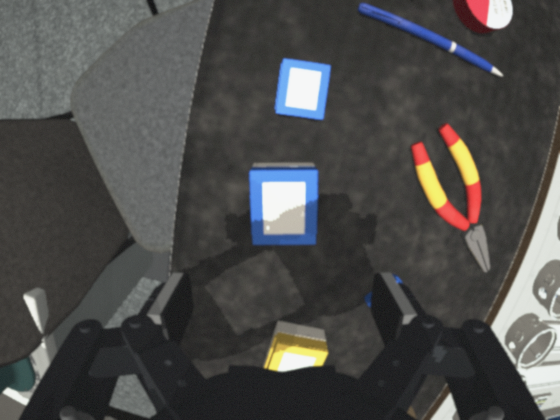

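The wrist picture shows the large blue lid at (284,206), about 56 x 65 mm, with the small decoy at (302,89) and the yellow box at (297,351) beyond the jaws. The blue box's position is settled.

Run:
```python
from h import *
log()
T=tool(12.2,-30); z=T.apply([0,0,1]); P=np.array([.4565,.3705,.020])
go(P-z*.09,T); go(P-z*.006,T); print(P-z*.006)
```

```text
t 1.10 q [36.6, 9.2, 107.7, 0.0, 63.2, 24.4] pos [0.4553, 0.3695, 0.1698] z [-0.001, -0.0, -1.0] y [0.977, 0.212, -0.001] F [-0.1, 0.3, 0.7] w 1.003 g 0.0
d [0.0458, 0.0015, 0.0718] rot [-0.06, -29.99, 0.04] rows>= 3.5
d [0.0038, 0.0016, 0.1446] rot [-0.06, -29.99, 0.04] rows>= 3.5
[0.45586603 0.37343225 0.02519615]
```

Call:
jog_arm(deltas=[0.046, 0.0015, 0.072, 0, -30, 0, 1, 0.046, 0.0015, 0.072, 0, -30, 0, 1, 0.046, 0.0015, 0.072, 0, -30, 0, 1, 0.046, 0.0015, 0.072, 0, -30, 0, 1, 0.046, 0.0015, 0.072, 0, -30, 0, 1, 0.046, 0.0015, 0.072, 0, -30, 0, 1])

```text
time: 1.7
tool_pos: [0.4457, 0.4174, 0.0981]
tcp_rot: [1.689, 2.105, -0.451]
wrist_force: [0.2, -0.1, 1.3]
width: 1.001
grip_force: 0.0
```

Run:
```python
from h import *
c=read_camera("wrist"); log()
T=tool(12.2,-30); z=T.apply([0,0,1]); P=np.array([.4565,.3705,.020])
go(P-z*.006,T)
h,s,v=hsv(c);blobs(c,(h>100)&(h<130)&(s>120)&(v>50),[.04],fray,400)
```

```text
t 1.75 q [52.6, 28.0, 96.1, -23.0, 77.3, 49.6] pos [0.4462, 0.4167, 0.0987] z [0.108, -0.486, -0.867] y [0.977, 0.215, 0.0] F [-0.7, -0.8, 0.7] w 0.998 g 0.0
d [-0.0018, 0.0001, 0.0859] rot [0.13, -0.12, 0.18] rows>= 1.7
[283. 238.] z 0.04 centre 455.2 379.9 size 54.3 x 82.1 mm angle of first side 12.8 deg
[313.  95.] z 0.04 centre 445.8 484.0 size 35.7 x 43.9 mm angle of first side 4.6 deg
[513.  19.] z 0.04 centre 521.3 552.0 size 8.4 x 51.1 mm angle of first side 86.1 deg
```

Call:
jog_arm(deltas=[-0.001, 0, 0.03, 0, 0, 0, 1, -0.001, 0, 0.055, 0, 0, 0, 1, -0.002, 0, 0.075, 0, 0, 0, 1, -0.002, 0, 0.086, 0, 0, 0, 1, -0.002, 0, 0.086, 0, 0, 0, 1, -0.002, 0, 0.086, 0, 0, 0, -1, -0.002, 0, 0.086, 0, 0, 0, -1, -0.002, 0, 0.086, 0, 0, 0, -1], squeeze=50)

```text
time: 2.55
tool_pos: [0.4571, 0.374, 0.0266]
tcp_rot: [1.692, 2.102, -0.448]
wrist_force: [0.1, 1.7, 4.1]
width: 0.668
grip_force: 53.9
```

Run:
```python
from h import *
log()
```

```text
t 2.55 q [49.7, 30.5, 101.5, -25.2, 69.1, 50.9] pos [0.4571, 0.374, 0.0266] z [0.109, -0.486, -0.867] y [0.977, 0.214, 0.003] F [0.1, 1.7, 4.1] w 0.668 g 53.9
```

Run:
```python
from h import *
log()
s=readout.read_state(); P=np.array([.457,.3705,.020]); r=R.from_rotvec(s["tcp_rot"])
off=r.inv().apply(s["tool_pos"]-P); print("off",off.round(4))
go(s["tool_pos"]+[0,0,.03],tool(12.2,-30))
U=P+[0,0,.09]
for t in (-30,15): T=tool(12.2,t); go(U+T.apply(off),T)
```

```text
t 2.55 q [49.7, 30.5, 101.5, -25.2, 69.1, 50.9] pos [0.4571, 0.374, 0.0266] z [0.109, -0.486, -0.867] y [0.977, 0.214, 0.003] F [0.1, 1.7, 4.1] w 0.668 g 53.9
off [-0.0004  0.0009 -0.0074]
d [-0.0149, 0.0001, -0.026] rot [0.25, -0.14, 0.06] rows>= 0.6
d [-0.0448, 0.0003, -0.078] rot [0.25, -0.14, 0.06] rows>= 1.8
d [-0.0499, 0.0003, -0.0756] rot [0.21, 44.86, 0.16] rows>= 5.2
```

Call:
jog_arm(deltas=[-0.01, 0, -0.0173, 0, 0, 0, -1, -0.025, 0, -0.0435, 0, 0, 0, -1, -0.045, 0, -0.078, 0, 0, 0, -1, -0.046, 0, -0.078, 0, 8, 0, -1, -0.047, 0, -0.0775, 0, 16, 0, -1, -0.048, 0, -0.077, 0, 24, 0, -1, -0.049, 0, -0.0765, 0, 32, 0, -1, -0.05, 0, -0.076, 0, 40, 0, -1])

```text
time: 3.35
tool_pos: [0.4579, 0.3678, 0.1186]
tcp_rot: [-1.877, -2.338, -0.176]
wrist_force: [-0.9, 0.7, -2.1]
width: 0.666
grip_force: 53.5
```

Run:
```python
from h import *
c=read_camera("scene"); cv2.imwrite("pics/s1.png",cv2.resize(c["color"][120:340,140:420],None,fx=2,fy=2)); log()
off=np.array([-.0004,.0009,-.0074]); U=np.array([.457,.3705,.11])
for t,dz in ((60,0),(60,-.073),(60,-.078)): T=tool(12.2,t); go(U+[0,0,dz]+T.apply(off),T)
```

```text
t 3.40 q [30.5, 10.0, 113.5, 12.4, 53.7, 11.0] pos [0.4579, 0.3647, 0.1174] z [-0.036, 0.179, -0.983] y [0.977, 0.213, 0.003] F [-0.3, -4.1, -1.4] w 0.663 g 53.5
d [-0.0015, 0.0012, 0.0038] rot [0.06, 49.45, 0.19] rows>= 5.8
d [-0.0149, 0.001, 0.0756] rot [0.06, 49.45, 0.19] rows>= 5.8
d [-0.0158, 0.001, 0.0805] rot [0.06, 49.45, 0.19] rows>= 5.8
```

View pics/s1.png

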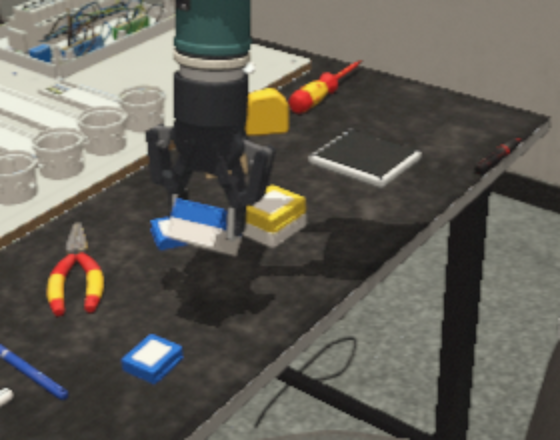

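Call:
jog_arm(deltas=[-0.001, 0.001, 0.004, 0, 8.3, 0, -1, -0.001, 0.001, 0.004, 0, 16.5, 0, -1, -0.001, 0.001, 0.004, 0, 24.8, 0, -1, -0.001, 0.001, 0.004, 0, 33, 0, -1, -0.0015, 0.001, 0.004, 0, 41.3, 0, -1, -0.0015, 0.001, 0.004, 0, 49.5, 0, -1, -0.0015, 0.001, 0.004, 0, 49.5, 0, -1, -0.0015, 0.001, 0.004, 0, 49.5, 0, -1])

```text
time: 4.2
tool_pos: [0.4582, 0.3662, 0.111]
tcp_rot: [-1.387, -1.723, -0.788]
wrist_force: [-0.2, 0.8, -0.9]
width: 0.665
grip_force: 53.6
```

Run:
```python
from h import *
log()
off=np.array([-.0004,.0009,-.0074]); U=np.array([.457,.3705,.11])
for t,dz in ((60,-.073),(60,-.078)): T=tool(12.2,t); go(U+[0,0,dz]+T.apply(off),T)
```

```text
t 4.20 q [7.0, 21.0, 121.6, 66.3, 69.2, -49.5] pos [0.4582, 0.3662, 0.111] z [-0.186, 0.84, -0.51] y [0.977, 0.215, -0.002] F [-0.2, 0.8, -0.9] w 0.665 g 53.6
d [-0.0619, 0.0008, 0.0341] rot [-0.23, 0.65, -0.01] rows>= 1.4
d [-0.0662, 0.0008, 0.0367] rot [-0.23, 0.65, -0.01] rows>= 1.5
```

Call:
jog_arm(deltas=[-0.025, 0, 0.014, 0, 0.6, 0, -1, -0.045, 0, 0.025, 0, 0.6, 0, -1, -0.058, 0.0005, 0.032, 0, 0.6, 0, -1, -0.0625, 0.0005, 0.0345, 0, 0.6, 0, -1, -0.065, 0.0005, 0.036, 0, 0.6, 0, -1, -0.066, 0.0005, 0.0365, 0, 0.6, 0, -1, -0.066, 0.0005, 0.0365, 0, 0.6, 0, -1])

```text
time: 4.9
tool_pos: [0.4598, 0.3648, 0.0369]
tcp_rot: [-1.379, -1.715, -0.799]
wrist_force: [0.1, 0.6, -1.0]
width: 0.661
grip_force: 53.6
```

Run:
```python
from h import *
log()
```

```text
t 4.90 q [6.5, 29.6, 121.3, 69.7, 66.9, -58.3] pos [0.4598, 0.3648, 0.0369] z [-0.185, 0.847, -0.499] y [0.977, 0.214, 0.001] F [0.1, 0.6, -1.0] w 0.661 g 53.6
```

Call:
jog_arm(deltas=[-0.0007, 0, 0.0004, 0, 0, 0, -1, -0.0013, 0, 0.0007, 0, 0, 0, -1, -0.0013, 0, 0.0007, 0, 0, 0, -1])

```text
time: 5.2
tool_pos: [0.4598, 0.3647, 0.0356]
tcp_rot: [-1.378, -1.713, -0.8]
wrist_force: [-0.4, -2.9, 4.4]
width: 0.663
grip_force: 54.0
```

Run:
```python
from h import *
log()
c=read_camera("top"); cv2.imwrite("pics/t1.png",cv2.resize(c["color"][180:300,140:300],None,fx=4,fy=4)); log()
```

```text
t 5.20 q [6.5, 29.8, 121.3, 69.8, 66.9, -58.5] pos [0.4598, 0.3647, 0.0356] z [-0.185, 0.848, -0.497] y [0.977, 0.214, 0.001] F [-0.4, -2.9, 4.4] w 0.663 g 54.0
t 5.25 q [6.5, 29.8, 121.3, 69.8, 66.9, -58.5] pos [0.4598, 0.3647, 0.0357] z [-0.185, 0.848, -0.497] y [0.977, 0.214, 0.001] F [-0.2, -2.0, 4.6] w 0.666 g 54.1
```

Call:
jog_arm(deltas=[0, 0, 0, 0, 0, 0, 1, 0, 0, 0, 0, 0, 0, 1, 0, 0, 0, 0, 0, 0, 1, 0, 0, -0.015, 0, 0, 0, 1, 0, 0, -0.04, 0, 0, 0, 1, 0, 0, -0.08, 0, 0, 0, 1, 0, 0, -0.11, 0, 0, 0, 1, 0, 0, -0.11, 0, 0, 0, 1])

```text
time: 6.05
tool_pos: [0.4831, 0.2685, 0.0917]
tcp_rot: [-1.382, -1.716, -0.804]
wrist_force: [0.3, 0.9, 0.8]
width: 1.003
grip_force: 0.0
```

Run:
```python
from h import *
off=np.array([-.0004,.0009,-.0074]); P=np.array([.4598,.3647,.0357])-tool(12.2,60).apply(off); print("P",P)
log()
c=read_camera("wrist"); cv2.imwrite("pics/w2.png",c["color"])
h,s,v=hsv(c); T=tool(12.2,-30); z=T.apply([0,0,1])
for t in (15,-30): T=tool(12.2,t); go(P-T.apply([0,0,.1]),T)
```

```text
P [0.45752377 0.37096915 0.03234641]
t 6.05 q [-3.9, 24.5, 119.7, 59.9, 74.4, -54.7] pos [0.4831, 0.2685, 0.0917] z [-0.179, 0.847, -0.5] y [0.978, 0.21, 0.005] F [0.3, 0.9, 0.8] w 1.003 g 0.0
d [0.0723, -0.0023, 0.0488] rot [0.17, -45.03, 0.09] rows>= 5.2
d [0.1015, -0.0024, 0.1195] rot [0.21, -90.03, 0.02] rows>= 10.5
```

View pics/w2.png

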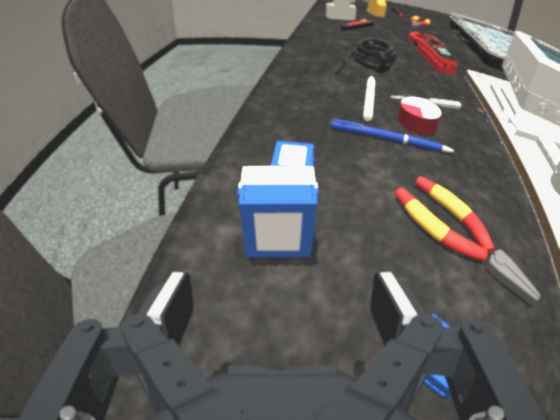

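The wrist view shows the blue box standing shut on its end at (278,212), with its lid facing the camera and the decoy behind it at (293,155). I regrip it from the other side.

Call:
jog_arm(deltas=[0.012, 0, 0.008, 0, -7.5, 0, 1, 0.024, -0.001, 0.016, 0, -15, 0, 1, 0.036, -0.001, 0.024, 0, -22.5, 0, 1, 0.048, -0.002, 0.032, 0, -30, 0, 1, 0.06, -0.002, 0.04, 0, -37.5, 0, 1, 0.0725, -0.0025, 0.049, 0, -45, 0, 1, 0.079, -0.0025, 0.061, 0, -52.5, 0, 1, 0.085, -0.0025, 0.073, 0, -60, 0, 1])

```text
time: 6.9
tool_pos: [0.4541, 0.3751, 0.1277]
tcp_rot: [1.966, 2.445, 0.0]
wrist_force: [-0.7, -0.3, -0.6]
width: 0.996
grip_force: 0.0
```

Run:
```python
from h import *
P=np.array([.4575,.371,.0323]); log(); T=tool(12.2,-30)
for s in (.1,.005): go(P-T.apply([0,0,s]),T)
```

```text
t 6.90 q [37.3, 11.8, 109.4, -0.3, 58.7, 25.0] pos [0.4541, 0.3751, 0.1277] z [0.003, -0.002, -1.0] y [0.977, 0.215, 0.003] F [-0.7, -0.3, -0.6] w 0.996 g 0.0
d [0.0453, 0.0025, 0.0087] rot [0.2, -29.83, 0.14] rows>= 3.5
d [-0.002, 0.0022, 0.0911] rot [0.2, -29.83, 0.14] rows>= 3.5
```

Call:
jog_arm(deltas=[0.0115, 0.0025, 0.002, 0, -7.5, 0, 1, 0.023, 0.0025, 0.004, 0, -15, 0, 1, 0.034, 0.0025, 0.006, 0, -22.5, 0, 1, 0.045, 0.0025, 0.009, 0, -30, 0, 1, 0.033, 0.0025, 0.03, 0, -30, 0, 1, 0.018, 0.0025, 0.056, 0, -30, 0, 1, 0.004, 0.0025, 0.08, 0, -30, 0, 1, -0.002, 0.0025, 0.091, 0, -30, 0, 1])

```text
time: 7.7
tool_pos: [0.455, 0.3703, 0.0321]
tcp_rot: [1.69, 2.104, -0.461]
wrist_force: [-0.1, -0.4, 0.5]
width: 1.0
grip_force: 0.0
```

Call:
jog_arm(deltas=[0, 0, 0, 0, 0, 0, 1, 0, 0, 0, 0, 0, 0, -1, 0, 0, 0, 0, 0, 0, -1, 0, 0, 0, 0, 0, 0, -1, 0, 0, 0, 0, 0, 0, -1], squeeze=50)

```text
time: 8.2
tool_pos: [0.4585, 0.3744, 0.0375]
tcp_rot: [1.693, 2.103, -0.446]
wrist_force: [0.1, 1.7, 6.0]
width: 0.669
grip_force: 53.8
```

Run:
```python
from h import *
P=np.array([.4575,.371,.0323]); log(); s=readout.read_state(); r=R.from_rotvec(s["tcp_rot"])
off=r.inv().apply(s["tool_pos"]-P); print("off",off.round(4))
U=np.array([.4575,.371,.11]); T=tool(12.2,-30)
go(U+T.apply(off),T)
T=tool(12.2,0); go(U+T.apply(off),T)
# fine stand measurement
c=read_camera("top"); h,s,v=hsv(c)
g=((s<60)&(v>110)); g[:190]=0;g[270:]=0;g[:,:335]=0;g[:,400:]=0
k=max(cv2.findContours(g.astype(np.uint8),cv2.RETR_EXTERNAL,cv2.CHAIN_APPROX_NONE)[0],key=cv2.contourArea)
print(rect(onplane(c,k.reshape(-1,2),.015)),rect(onplane(c,k.reshape(-1,2),0)))
```

```text
t 8.20 q [49.6, 29.7, 101.2, -25.0, 69.9, 50.3] pos [0.4585, 0.3744, 0.0375] z [0.109, -0.484, -0.868] y [0.977, 0.214, 0.003] F [0.1, 1.7, 6.0] w 0.669 g 53.8
off [ 0.0001  0.0017 -0.0061]
d [-0.0386, 0.0003, -0.0674] rot [0.24, -0.23, 0.06] rows>= 1.6
d [-0.0416, 0.0003, -0.0667] rot [0.22, 29.77, 0.13] rows>= 3.5
centre 506.5 -10.9 size 123.9 x 101.5 mm angle of first side 0.1 deg centre 509.2 -14.4 size 126.0 x 103.3 mm angle of first side 0.1 deg
```

Run:
```python
from h import *
for n,(a,b,e,f) in {"top":(190,270,335,400),"scene":(175,220,290,355)}.items():
    c=read_camera(n); h,s,v=hsv(c)
    g=((s<60)&(v>90)).astype(np.uint8)[a:b,e:f]
    ks,hi=cv2.findContours(g,cv2.RETR_CCOMP,cv2.CHAIN_APPROX_NONE)
    for k,q in zip(ks,hi[0]):
        if cv2.contourArea(k)>300: print(n,"hole" if q[3]>=0 else "outer",rect(onplane(c,k.reshape(-1,2)+[e,a],.015)))
off=np.array([.0001,.0017,-.0061])
T=tool(12.2,0); go([.4575,.371,.13]+T.apply(off),T)
r0=T;p0=[.4575,.371,.13]+T.apply(off)
T=tool(0,0); go([.507,-.012,.13]+T.apply(off),T,p0,r0)
r0=T;p0=[.507,-.012,.13]+T.apply(off); T=tool(0,60); go([.507,-.012,.06]+T.apply(off),T,p0,r0)
```

```text
top outer centre 506.4 -10.0 size 103.2 x 125.3 mm angle of first side 88.8 deg
top hole centre 507.0 -12.0 size 86.2 x 105.9 mm angle of first side 89.4 deg
d [-0.0516, 0.0003, -0.0841] rot [0.22, 29.77, 0.13] rows>= 3.5
d [-0.3852, -0.0326, 0.0] rot [0.0, 0.0, 12.2] rows>= 7.7
d [-0.0053, 0.0, 0.073] rot [0.0, 60.0, 0.0] rows>= 7.0
```

Call:
jog_arm(deltas=[-0.008, 0, -0.014, 0, 0, 0, -1, -0.02, 0, -0.035, 0, 0, 0, -1, -0.037, 0, -0.064, 0, 0, 0, -1, -0.051, 0, -0.085, 0, 7.5, 0, -1, -0.051, 0, -0.084, 0, 15, 0, -1, -0.0515, 0, -0.084, 0, 22.5, 0, -1, -0.0515, 0, -0.084, 0, 30, 0, -1, -0.0515, 0, -0.084, 0, 30, 0, -1])

```text
time: 9.15
tool_pos: [0.4585, 0.3672, 0.1354]
tcp_rot: [-1.973, -2.442, -0.004]
wrist_force: [0.4, 0.2, -1.2]
width: 0.668
grip_force: 53.6
```

Call:
jog_arm(deltas=[-0.03, -0.003, 0, 0, 0, 1.5, -1, -0.075, -0.007, 0, 0, 0, 3, -1, -0.12, -0.01, 0, 0, 0, 4.5, -1, -0.165, -0.014, 0, 0, 0, 6, -1, -0.21, -0.018, 0, 0, 0, 7.5, -1, -0.255, -0.022, 0, 0, 0, 9, -1, -0.3, -0.026, 0, 0, 0, 10.5, -1, -0.345, -0.03, 0, 0, 0, 12.2, -1])

```text
time: 9.95
tool_pos: [0.5022, 0.0253, 0.1338]
tcp_rot: [-2.218, -2.223, 0.002]
wrist_force: [-0.2, 0.1, -0.7]
width: 0.667
grip_force: 53.6
```

Run:
```python
from h import *
log(); off=np.array([.0001,.0017,-.0061])
for t in (0,60): T=tool(0,t); go([.507,-.012,.10]+T.apply(off),T)
```

```text
t 9.95 q [0.0, 2.5, 119.3, -0.0, 58.4, -0.1] pos [0.5022, 0.0253, 0.1338] z [-0.002, -0.0, -1.0] y [1.0, 0.003, -0.002] F [-0.2, 0.1, -0.7] w 0.667 g 53.6
d [-0.0372, 0.0064, 0.0277] rot [-0.1, 0.01, 0.15] rows>= 0.9
d [-0.0425, 0.0064, 0.0307] rot [-0.17, 60.01, 0.08] rows>= 7.0
```

Call:
jog_arm(deltas=[-0.01, 0.002, 0.008, 0, 7.5, 0, -1, -0.02, 0.003, 0.015, 0, 15, 0, -1, -0.03, 0.005, 0.022, 0, 22.5, 0, -1, -0.04, 0.0065, 0.028, 0, 30, 0, -1, -0.04, 0.0065, 0.028, 0, 30, 0, -1])

```text
time: 10.45
tool_pos: [0.508, -0.0161, 0.1029]
tcp_rot: [-1.926, -1.919, -0.512]
wrist_force: [-0.5, 0.6, -1.4]
width: 0.666
grip_force: 53.6
```

Run:
```python
from h import *
log(); off=np.array([.0001,.0017,-.0061])
for z in (.10,.039): T=tool(0,60); go([.507,-.012,z]+T.apply(off),T)
print(readout.read_state()["joint_torque"].round(1))
```

```text
t 10.45 q [-22.3, 12.1, 117.8, 30.4, 66.2, -38.6] pos [0.508, -0.0161, 0.1029] z [-0.005, 0.503, -0.864] y [1.0, -0.001, -0.007] F [-0.5, 0.6, -1.4] w 0.666 g 53.6
d [-0.0008, 0.0007, -0.0007] rot [-0.22, 29.81, -0.34] rows>= 3.5
d [-0.0315, 0.0011, 0.052] rot [-0.22, 29.81, -0.34] rows>= 3.5
[ -1.2 -40.5 -30.1   2.6   1.9  -0.9]
```

Call:
jog_arm(deltas=[-0.001, 0.001, 0, 0, 6, 0, -1, -0.001, 0.001, 0, 0, 12, 0, -1, -0.001, 0.001, 0, 0, 18, 0, -1])

```text
time: 10.75
tool_pos: [0.5103, -0.0132, 0.1059]
tcp_rot: [-1.718, -1.727, -0.766]
wrist_force: [-0.6, 0.8, -1.8]
width: 0.668
grip_force: 53.7
```

Run:
```python
from h import *
log(); off=np.array([.0001,.0017,-.0061])
for z in (.10,.039): T=tool(0,60); go([.507,-.012,z]+T.apply(off),T)
print(readout.read_state()["joint_torque"].round(1))
```

```text
t 10.75 q [-29.4, 20.4, 115.2, 41.5, 77.4, -51.4] pos [0.5103, -0.0132, 0.1059] z [-0.005, 0.745, -0.667] y [1.0, 0.006, -0.001] F [-0.6, 0.8, -1.8] w 0.668 g 53.7
d [-0.0047, -0.0016, -0.0011] rot [-0.33, 11.85, 0.13] rows>= 1.4
d [-0.0501, -0.0015, 0.0396] rot [-0.33, 11.85, 0.13] rows>= 1.4
[  1.3 -48.1 -24.7   2.1   2.6   0.6]
```

Call:
jog_arm(deltas=[-0.003, -0.0015, -0.001, 0, 6, 0, -1, -0.005, -0.0015, -0.001, 0, 12, 0, -1, -0.005, -0.0015, -0.001, 0, 12, 0, -1, -0.02, -0.0015, 0.0125, 0, 12, 0, -1, -0.034, -0.0015, 0.025, 0, 12, 0, -1, -0.05, -0.0015, 0.0395, 0, 12, 0, -1, -0.05, -0.0015, 0.0395, 0, 12, 0, -1])

```text
time: 11.45
tool_pos: [0.508, -0.0166, 0.0407]
tcp_rot: [-1.579, -1.585, -0.907]
wrist_force: [-0.0, 0.3, -1.5]
width: 0.664
grip_force: 53.8
```

Run:
```python
from h import *
log(); off=np.array([.0001,.0017,-.0061])
for z in (.0365,.0345): T=tool(0,60); go([.507,-.012,z]+T.apply(off),T)
c=read_camera("top"); cv2.imwrite("pics/t2.png",cv2.resize(c["color"][170:290,290:450],None,fx=4,fy=4))
```

```text
t 11.45 q [-33.1, 33.4, 113.1, 46.9, 81.2, -62.0] pos [0.508, -0.0166, 0.0407] z [-0.007, 0.866, -0.5] y [1.0, 0.006, -0.004] F [-0.0, 0.3, -1.5] w 0.664 g 53.8
d [-0.0012, 0.0007, -0.0001] rot [-0.4, 0.03, -0.02] rows>= 0.0
d [-0.003, 0.0007, 0.0009] rot [-0.4, 0.03, -0.02] rows>= 0.1
```

View pics/t2.png

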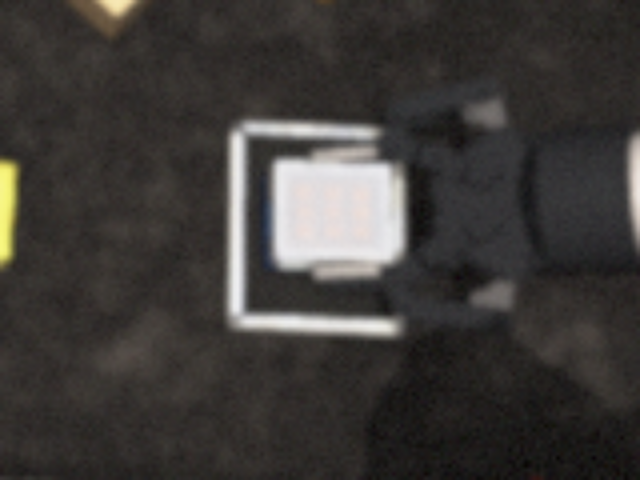

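The crop shows the blue box window up over the stand, at (338,213) against a frame centre row of 225. The offset matches the height parallax. I lower it onto the rubber.

Call:
jog_arm(deltas=[-0.001, 0.0003, 0, -0.4, 0, 0, -1, -0.002, 0.0003, 0.0005, -0.4, 0, 0, -1, -0.003, 0.0003, 0.001, -0.4, 0, 0, -1, -0.003, 0.0003, 0.001, -0.4, 0, 0, -1])

```text
time: 11.9
tool_pos: [0.5093, -0.0189, 0.039]
tcp_rot: [-1.585, -1.583, -0.921]
wrist_force: [0.2, 0.3, -0.3]
width: 0.668
grip_force: 53.8
```

Run:
```python
from h import *
log()
```

```text
t 11.90 q [-33.5, 33.6, 113.2, 47.3, 80.9, -62.6] pos [0.5093, -0.0189, 0.039] z [0.005, 0.867, -0.499] y [1.0, -0.004, 0.004] F [0.2, 0.3, -0.3] w 0.668 g 53.8
```

Call:
jog_arm(deltas=[0.0005, 0, 0.0009, 0, 0, 0, -1, 0.0001, 0, 0.0011, 0, 0, 0, -1, -0.0004, 0, 0.0014, 0, 0, 0, -1, -0.0007, 0, 0.0016, 0, 0, 0, -1, -0.0007, 0, 0.0016, 0, 0, 0, -1])

```text
time: 12.4
tool_pos: [0.5094, -0.018, 0.0389]
tcp_rot: [-1.583, -1.581, -0.923]
wrist_force: [-1.3, -3.8, 9.8]
width: 0.669
grip_force: 54.8
```

Run:
```python
from h import *
log()
```

```text
t 12.40 q [-33.4, 33.7, 113.2, 47.4, 81.0, -62.7] pos [0.5094, -0.018, 0.0389] z [0.005, 0.868, -0.496] y [1.0, -0.003, 0.004] F [-1.3, -3.8, 9.8] w 0.669 g 54.8
```

Call:
jog_arm(deltas=[0.0004, 0, -0.0002, 0, 0, 0, -1, 0.0004, 0, -0.0002, 0, 0, 0, 1, 0.0004, 0, -0.0002, 0, 0, 0, 1, 0.0004, 0, -0.0002, 0, 0, 0, 1, 0, 0, -0.015, 0, 0, 0, 1, 0, 0, -0.04, 0, 0, 0, 1, 0, 0, -0.08, 0, 0, 0, 1, 0, 0, -0.11, 0, 0, 0, 1])

```text
time: 13.2
tool_pos: [0.5087, -0.1154, 0.0929]
tcp_rot: [-1.586, -1.583, -0.92]
wrist_force: [0.7, 0.1, -0.4]
width: 0.997
grip_force: 0.0
```

Run:
```python
from h import *
log()
go([.504,.198,.20],tool(-3,0))
c=read_camera("scene"); cv2.imwrite("pics/s2.png",cv2.resize(c["color"][150:260,220:380],None,fx=4,fy=4))
```

```text
t 13.20 q [-40.6, 32.3, 106.4, 41.4, 89.7, -60.0] pos [0.5087, -0.1154, 0.0929] z [0.005, 0.866, -0.499] y [1.0, -0.004, 0.004] F [0.7, 0.1, -0.4] w 0.997 g 0.0
d [0.2493, -0.0055, 0.218] rot [-1.27, -60.04, 2.63] rows>= 7.0
```

Call:
jog_arm(deltas=[0.035, 0, -0.02, 0, -4, 0, 1, 0.075, 0, -0.035, 0, -10, 0, 1, 0.105, -0.001, 0.005, -0.3, -18, 0.5, 1, 0.135, -0.002, 0.05, -0.5, -26, 1, 1, 0.165, -0.003, 0.092, -0.7, -34, 1.5, 1, 0.195, -0.004, 0.134, -0.9, -42, 2, 1, 0.225, -0.005, 0.176, -1.1, -50, 2.3, 1, 0.249, -0.0055, 0.218, -1.27, -58, 2.6, 1])

```text
time: 14.05
tool_pos: [0.5043, 0.1702, 0.2]
tcp_rot: [-2.236, -2.126, -0.084]
wrist_force: [0.9, -0.3, -0.3]
width: 0.999
grip_force: 0.0
```

Call:
jog_arm(deltas=[0, 0, 0, 0, -2, 0, 1, 0, 0, 0.02, 0, -2, 0, 1, 0, 0, 0.02, 0, -2, 0, 1])

```text
time: 14.35
tool_pos: [0.5015, 0.1714, 0.1753]
tcp_rot: [-2.244, -2.141, -0.036]
wrist_force: [-1.0, -0.3, -0.4]
width: 0.998
grip_force: 0.0
```

Run:
```python
from h import *
log()
c=read_camera("wrist"); cv2.imwrite("pics/w3.png",c["color"]); h,s,v=hsv(c)
print("yellow");blobs(c,(h>22)&(h<35)&(s>120)&(v>80),[.04],fray,400)
```

```text
t 14.35 q [14.5, 2.7, 114.2, 3.0, 63.1, 15.8] pos [0.5015, 0.1714, 0.1753] z [-0.011, 0.045, -0.999] y [0.999, -0.046, -0.013] F [-1.0, -0.3, -0.4] w 0.998 g 0.0
yellow
[288. 185.] z 0.04 centre 506.3 198.1 size 64.7 x 56.4 mm angle of first side 87.6 deg
```

View pics/w3.png

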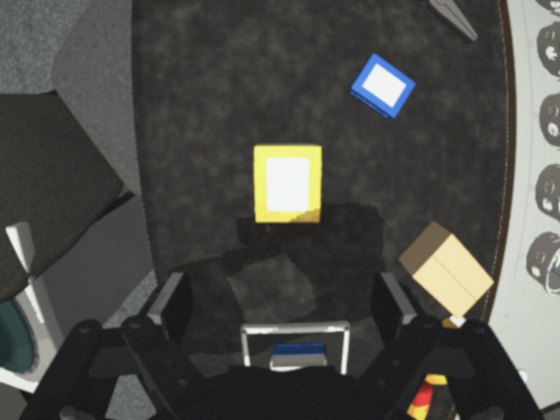

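The wrist view shows the yellow lid at (288,185), measured at (0.506, 0.198), with the stand holding the blue box at (298,350). The decoy at (383,85) and the carton at (446,268) are clear of the path.

Run:
```python
from h import *
log()
T=tool(-2.6,-30); P=np.array([.506,.198,.020])
for s in (.09,.007): go(P-T.apply([0,0,s]),T)
```

```text
t 14.40 q [14.4, 2.6, 114.2, 3.0, 63.1, 15.8] pos [0.5021, 0.1706, 0.1761] z [-0.01, 0.046, -0.999] y [0.999, -0.048, -0.012] F [0.1, -1.0, 0.4] w 1.000 g 0.0
d [0.0689, 0.0034, 0.0813] rot [-0.73, -32.58, 0.01] rows>= 3.8
d [0.0243, 0.0044, 0.1512] rot [-0.73, -32.58, 0.01] rows>= 3.8
```

Call:
jog_arm(deltas=[0.02, 0.001, 0.025, 0, -8, 0, 1, 0.04, 0.002, 0.045, -0.4, -16, 0, 1, 0.055, 0.003, 0.065, -0.7, -24.5, 0, 1, 0.069, 0.0035, 0.081, -0.7, -32.6, 0, 1, 0.069, 0.0035, 0.081, -0.7, -32.6, 0, 1, 0.069, 0.0035, 0.081, -0.7, -32.6, 0, 1])

```text
time: 15.0
tool_pos: [0.5098, 0.2424, 0.0979]
tcp_rot: [1.976, 1.885, -0.531]
wrist_force: [-0.2, 0.2, 1.5]
width: 1.0
grip_force: 0.0
```

Run:
```python
from h import *
log()
T=tool(-2.6,-30); P=np.array([.506,.198,.020])
go(P-T.apply([0,0,.007]),T)
```

```text
t 15.00 q [36.1, 23.5, 103.0, -23.9, 74.8, 49.4] pos [0.5098, 0.2424, 0.0979] z [-0.024, -0.5, -0.866] y [0.999, -0.047, -0.0] F [-0.2, 0.2, 1.5] w 1.000 g 0.0
d [0.0004, -0.0017, 0.0827] rot [-0.06, 0.05, -0.06] rows>= 1.7
```

Call:
jog_arm(deltas=[0, -0.001, 0.03, 0, 0, 0, 1, 0, -0.002, 0.055, 0, 0, 0, 1, 0, -0.002, 0.074, 0, 0, 0, 1, 0.0005, -0.002, 0.083, 0, 0, 0, 1, 0.0005, -0.002, 0.083, 0, 0, 0, 1, 0.0005, -0.002, 0.083, 0, 0, 0, -1, 0.0005, -0.002, 0.083, 0, 0, 0, -1, 0.0005, -0.002, 0.083, 0, 0, 0, -1], squeeze=50)

```text
time: 15.8
tool_pos: [0.5078, 0.2033, 0.0295]
tcp_rot: [1.976, 1.884, -0.521]
wrist_force: [-0.7, 1.5, 6.6]
width: 0.666
grip_force: 53.7
```

Run:
```python
from h import *
log(); s=readout.read_state(); P=np.array([.506,.198,.020]); r=R.from_rotvec(s["tcp_rot"])
off=r.inv().apply(s["tool_pos"]-P); print("off",off.round(4))
U=np.array([.506,.225,.11])
for t in (-30,15): T=tool(-2.6,t); go(U+T.apply(off),T)
```

```text
t 15.80 q [33.3, 26.2, 108.0, -26.2, 66.6, 51.1] pos [0.5078, 0.2033, 0.0295] z [-0.018, -0.498, -0.867] y [0.999, -0.046, 0.006] F [-0.7, 1.5, 6.6] w 0.666 g 53.7
off [-0.0001  0.0016 -0.0109]
d [-0.0214, -0.0007, -0.0915] rot [0.27, -0.14, -0.21] rows>= 1.9
d [-0.0291, -0.0006, -0.0883] rot [0.34, 44.86, -0.09] rows>= 5.2
```

Call:
jog_arm(deltas=[-0.01, 0, -0.0173, 0, 0, 0, -1, -0.023, 0, -0.04, 0, 0, 0, -1, -0.025, 0, -0.08, 0, 0, 0, -1, -0.022, 0, -0.091, 0, 8, 0, -1, -0.024, 0, -0.09, 0, 16, 0, -1, -0.026, 0, -0.09, 0, 24, 0, -1, -0.027, 0, -0.089, 0, 32, 0, -1, -0.028, 0, -0.089, 0, 40, 0, -1])

```text
time: 16.6
tool_pos: [0.5078, 0.2231, 0.1203]
tcp_rot: [-2.178, -2.084, -0.206]
wrist_force: [-1.1, 1.0, -2.1]
width: 0.664
grip_force: 53.6
```

Run:
```python
from h import *
log(); off=np.array([-.0001,.0016,-.0095])
U=np.array([.506,.225,.11])
T=tool(-2.6,60); go(U+T.apply(off),T)
```

```text
t 16.60 q [15.3, 6.5, 117.2, 12.2, 53.4, 10.8] pos [0.5078, 0.2231, 0.1203] z [0.015, 0.18, -0.984] y [0.999, -0.045, 0.007] F [-1.1, 1.0, -2.1] w 0.664 g 53.6
d [-0.0074, -0.0003, 0.0043] rot [0.33, 49.61, 0.26] rows>= 5.8
```

Call:
jog_arm(deltas=[-0.001, 0, 0.001, 0, 8.3, 0, -1, -0.003, 0, 0.002, 0.1, 16.5, 0, -1, -0.004, 0, 0.003, 0.2, 24.8, 0.1, -1, -0.005, 0, 0.003, 0.3, 33, 0.2, -1, -0.006, 0, 0.004, 0.3, 41.3, 0.2, -1, -0.007, 0, 0.004, 0.3, 49.6, 0.3, -1, -0.007, 0, 0.004, 0.3, 49.6, 0.3, -1])

```text
time: 17.3
tool_pos: [0.5052, 0.2146, 0.1096]
tcp_rot: [-1.636, -1.545, -0.927]
wrist_force: [-1.0, 0.4, -2.4]
width: 0.663
grip_force: 53.6
```

Run:
```python
from h import *
log(); off=np.array([-.0001,.0016,-.0095])
for z in (.036,.033): U=np.array([.506,.225,z]); T=tool(-2.6,60); go(U+T.apply(off),T)
```

```text
t 17.30 q [-11.0, 19.0, 125.1, 64.9, 70.5, -51.3] pos [0.5052, 0.2146, 0.1096] z [0.038, 0.862, -0.505] y [0.999, -0.05, -0.012] F [-1.0, 0.4, -2.4] w 0.663 g 53.6
d [-0.0584, 0.0027, 0.0366] rot [-0.08, 0.31, -0.73] rows>= 1.4
d [-0.061, 0.0027, 0.0381] rot [-0.08, 0.31, -0.73] rows>= 1.4
```

Call:
jog_arm(deltas=[-0.022, 0.001, 0.013, 0, 0.3, -0.4, -1, -0.042, 0.002, 0.025, 0, 0.3, -0.7, -1, -0.053, 0.0025, 0.0325, 0, 0.3, -0.7, -1, -0.0585, 0.0025, 0.0365, 0, 0.3, -0.7, -1, -0.0585, 0.0025, 0.0365, 0, 0.3, -0.7, -1])

```text
time: 17.8
tool_pos: [0.5088, 0.2187, 0.0443]
tcp_rot: [-1.62, -1.562, -0.94]
wrist_force: [0.2, -0.8, -0.7]
width: 0.661
grip_force: 53.6
```

Run:
```python
from h import *
log(); off=np.array([-.0001,.0016,-.0095])
for z in (.033,): U=np.array([.506,.225,z]); T=tool(-2.6,60); go(U+T.apply(off),T)
```

```text
t 17.80 q [-10.6, 26.9, 124.6, 68.0, 67.5, -59.7] pos [0.5088, 0.2187, 0.0443] z [0.038, 0.864, -0.501] y [0.999, -0.04, 0.006] F [0.2, -0.8, -0.7] w 0.661 g 53.6
d [-0.0068, -0.0016, 0.0015] rot [-0.09, 0.09, 0.45] rows>= 0.1
```

Call:
jog_arm(deltas=[-0.0017, 0, 0.001, 0, 0, 0.2, -1, -0.0035, 0, 0.002, 0, 0, 0.2, -1, -0.0043, 0, 0.0025, 0, 0, 0.2, -1, -0.0043, 0, 0.0025, 0, 0, 0.2, -1])

```text
time: 18.2
tool_pos: [0.5092, 0.2179, 0.0396]
tcp_rot: [-1.623, -1.558, -0.94]
wrist_force: [0.2, -0.8, -1.7]
width: 0.66
grip_force: 53.6
```

Call:
jog_arm(deltas=[-0.0004, 0, 0.0003, 0, 0, 0, -1, -0.0009, 0, 0.0005, 0, 0, 0, -1, -0.0009, 0, 0.0005, 0, 0, 0, -1])

```text
time: 18.5
tool_pos: [0.509, 0.2179, 0.0382]
tcp_rot: [-1.623, -1.558, -0.94]
wrist_force: [0.9, -0.2, -2.0]
width: 0.66
grip_force: 53.6
```

Call:
jog_arm(deltas=[-0.0004, 0, 0.0003, 0, 0, 0, -1, -0.0009, 0, 0.0005, 0, 0, 0, -1, -0.0009, 0, 0.0005, 0, 0, 0, -1])

```text
time: 18.8
tool_pos: [0.5091, 0.2181, 0.0377]
tcp_rot: [-1.622, -1.557, -0.94]
wrist_force: [-0.2, -1.8, 2.4]
width: 0.663
grip_force: 53.9
```

Call:
jog_arm(deltas=[-0.0003, 0, 0.0002, 0, 0, 0, -1, -0.0006, 0, 0.0003, 0, 0, 0, -1, -0.0006, 0, 0.0003, 0, 0, 0, -1])

```text
time: 19.1
tool_pos: [0.5091, 0.2181, 0.0376]
tcp_rot: [-1.621, -1.557, -0.941]
wrist_force: [-2.0, -3.6, 5.9]
width: 0.66
grip_force: 54.3
```

Call:
jog_arm(deltas=[0.0003, 0, -0.0002, 0, 0, 0, 1, 0.0003, 0, -0.0002, 0, 0, 0, 1, 0.0003, 0, -0.0002, 0, 0, 0, 1, 0, 0, -0.015, 0, 0, 0, 1, 0, 0, -0.04, 0, 0, 0, 1, 0, 0, -0.08, 0, 0, 0, 1, 0, 0, -0.1, 0, 0, 0, 1, 0, 0, -0.1, 0, 0, 0, 1])

```text
time: 19.9
tool_pos: [0.5072, 0.1285, 0.0884]
tcp_rot: [-1.627, -1.559, -0.944]
wrist_force: [-0.6, 0.1, -0.0]
width: 0.998
grip_force: 0.0
```

Run:
```python
from h import *
P=np.array([.5091,.2181,.0377])-tool(-2.6,60).apply([-.0001,.0016,-.0112]); print("P",P)
log()
c=read_camera("wrist"); cv2.imwrite("pics/w4.png",c["color"])
for t in (15,-30): T=tool(-2.6,t); go(P-T.apply([0,0,.1]),T)
```

```text
P [0.50794391 0.22791203 0.0321866 ]
t 19.90 q [-20.5, 22.9, 122.9, 58.9, 74.4, -56.7] pos [0.5072, 0.1285, 0.0884] z [0.044, 0.864, -0.502] y [0.999, -0.047, 0.008] F [-0.6, 0.1, -0.0] w 0.998 g 0.0
d [0.072, -0.0027, 0.0419] rot [0.29, -44.89, 0.19] rows>= 5.2
d [0.1014, -0.0027, 0.1125] rot [0.37, -89.89, 0.07] rows>= 10.5
```

View pics/w4.png

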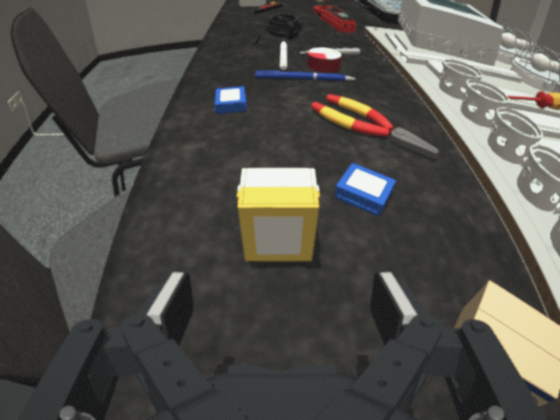

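The yellow box stands shut on its end at (278,214), and the decoy at (366,187) is clear. I go over the top and regrip it.

Call:
jog_arm(deltas=[0.012, 0, 0.007, 0, -7.5, 0, 1, 0.024, -0.001, 0.014, 0, -15, 0, 1, 0.036, -0.001, 0.021, 0.1, -22.5, 0, 1, 0.048, -0.002, 0.028, 0.2, -30, 0.1, 1, 0.06, -0.002, 0.035, 0.3, -37.5, 0.2, 1, 0.072, -0.0025, 0.042, 0.3, -45, 0.2, 1, 0.0785, -0.0025, 0.054, 0.3, -52.5, 0.2, 1, 0.0845, -0.0025, 0.066, 0.3, -60, 0.2, 1])

```text
time: 20.75
tool_pos: [0.5066, 0.2321, 0.1277]
tcp_rot: [2.266, 2.171, -0.006]
wrist_force: [-0.5, -0.4, -0.4]
width: 1.002
grip_force: 0.0
```

Run:
```python
from h import *
P=np.array([.508,.228,.0322]); log(); T=tool(-2.6,-30)
for s in (.1,.007): go(P-T.apply([0,0,s]),T)
```

```text
t 20.75 q [22.2, 8.6, 113.2, -0.3, 58.3, 24.9] pos [0.5066, 0.2321, 0.1277] z [0.0, -0.005, -1.0] y [0.999, -0.043, 0.0] F [-0.5, -0.4, -0.4] w 1.002 g 0.0
d [0.046, 0.0017, 0.0087] rot [0.05, -29.69, 0.14] rows>= 3.5
d [-0.0, 0.0016, 0.0895] rot [0.05, -29.69, 0.14] rows>= 3.5
```

Call:
jog_arm(deltas=[0.0115, 0.0017, 0.002, 0, -7.5, 0, 1, 0.023, 0.0017, 0.004, 0, -15, 0, 1, 0.034, 0.0017, 0.006, 0, -22.5, 0, 1, 0.046, 0.0017, 0.009, 0, -29.8, 0, 1, 0.034, 0.0017, 0.03, 0, -29.8, 0, 1, 0.019, 0.0017, 0.056, 0, -29.8, 0, 1, 0.006, 0.0017, 0.079, 0, -29.8, 0, 1, 0, 0.0017, 0.0895, 0, -29.8, 0, 1])

```text
time: 21.55
tool_pos: [0.5052, 0.2291, 0.0338]
tcp_rot: [1.972, 1.894, -0.538]
wrist_force: [0.1, -0.8, 0.2]
width: 0.996
grip_force: 0.0
```

Call:
jog_arm(deltas=[0, 0, 0, 0, 0, 0, 1, 0, 0, 0, 0, 0, 0, -1, 0, 0, 0, 0, 0, 0, -1, 0, 0, 0, 0, 0, 0, -1, 0, 0, 0, 0, 0, 0, -1], squeeze=50)

```text
time: 22.05
tool_pos: [0.5096, 0.2321, 0.0389]
tcp_rot: [1.975, 1.892, -0.524]
wrist_force: [0.8, 2.1, 5.0]
width: 0.661
grip_force: 53.9
```

Run:
```python
from h import *
P=np.array([.508,.228,.0322]); log(); s=readout.read_state(); r=R.from_rotvec(s["tcp_rot"])
off=r.inv().apply(s["tool_pos"]-P); print("off",off.round(4))
T=tool(-2.6,0); U=np.array([.508,.228,.14]); go(U+T.apply(off),T)
p0=U+T.apply(off); r0=T; T=tool(0,0); go([.507,.03,.14]+T.apply(off),T,p0,r0)
# blue box as placed, window face (z=.055)
c=read_camera("top"); h,s,v=hsv(c); g=(s<60)&(v>90); cv2.imwrite("pics/t3.png",cv2.resize(c["color"][170:290,290:450],None,fx=4,fy=4))
g[:195]=0;g[265:]=0;g[:,:340]=0;g[:,398:]=0
blobs(c,g[:, :],[.015,.055],ray,100)
k,_=cv2.findContours(g.astype(np.uint8),cv2.RETR_LIST,cv2.CHAIN_APPROX_NONE)
for q in k: print(cv2.contourArea(q),rect(onplane(c,q.reshape(-1,2),.055)))
```

```text
t 22.05 q [35.3, 27.0, 105.3, -24.9, 68.9, 51.2] pos [0.5096, 0.2321, 0.0389] z [-0.021, -0.495, -0.868] y [0.999, -0.043, 0.0] F [0.8, 2.1, 5.0] w 0.661 g 53.9
off [ 0.0003  0.0015 -0.0079]
d [-0.0574, 0.0, -0.0927] rot [0.06, 29.72, 0.12] rows>= 3.5
d [-0.1978, 0.008, 0.0] rot [0.0, 0.0, -2.6] rows>= 4.0
[369. 227.] z 0.015 centre 506.2 -9.9 size 103.3 x 125.4 mm angle of first side 88.8 deg
[369. 227.] z 0.055 centre 499.0 -0.9 size 98.6 x 119.7 mm angle of first side 88.8 deg
811.0 centre 499.9 -2.7 size 81.0 x 101.5 mm angle of first side 90.0 deg
2303.5 centre 499.0 -0.9 size 98.6 x 119.7 mm angle of first side 88.8 deg
```

View pics/t3.png

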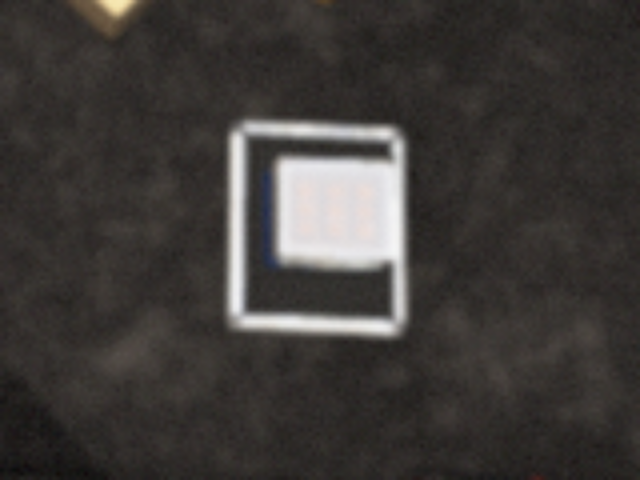

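Run:
```python
from h import *
c=read_camera("top"); h,s,v=hsv(c); g=((s<60)&(v>100)).astype(np.uint8); sub=np.zeros_like(g); sub[195:265,340:398]=g[195:265,340:398]
o=cv2.morphologyEx(sub,cv2.MORPH_OPEN,np.ones((9,9),np.uint8))
ys,xs=np.nonzero(o); print(xs.min(),xs.max(),ys.min(),ys.max())
# sub-pixel edges from the grey profile, half level, per column / row
G=c["color"].mean(2)
def edge(p,lo,hi,rev=False):
    i=np.arange(len(p)); t=(lo+hi)/2
    k=[j for j in range(len(p)-1) if (p[j]-t)*(p[j+1]-t)<=0]; j=k[-1] if rev else k[0]
    return j+(t-p[j])/(p[j+1]-p[j])
top=[];bot=[];lef=[]
for u in range(362,386,2):
    p=G[205:214,u]; top.append((u,205+edge(p,p.min(),p.max())))
    p=G[230:243,u]; bot.append((u,230+edge(p,p.min(),p.max())))
for w in range(213,234,2):
    p=G[w,354:366]; lef.append((354+edge(p,p.min(),p.max()),w))
for n,e in (("far x",top),("near x",bot),("left y",lef)):
    W=onplane(c,np.array(e),.055)[:,:2]*1000; print(n,np.median(W,0).round(1),"dir",np.degrees(np.arctan2(*(W[-1]-W[0])[::-1])).round(1))
```

```text
359 391 209 237
far x [537.9 -11.1] dir -89.8
near x [477.4 -10.4] dir -90.4
left y [505.6  20.8] dir -179.1
```

Call:
jog_arm(deltas=[-0.008, 0, -0.014, 0, 0, 0, -1, -0.02, 0, -0.035, 0, 0, 0, -1, -0.037, 0, -0.064, 0, 0, 0, -1, -0.055, 0, -0.092, 0, 7.5, 0, -1, -0.0565, 0, -0.093, 0, 15, 0, -1, -0.057, 0, -0.093, 0, 22.5, 0, -1, -0.0575, 0, -0.093, 0, 29.8, 0, -1, -0.0575, 0, -0.093, 0, 29.8, 0, -1])

```text
time: 22.95
tool_pos: [0.508, 0.2245, 0.1478]
tcp_rot: [-2.272, -2.167, 0.001]
wrist_force: [-0.5, -0.4, -0.5]
width: 0.668
grip_force: 53.6
```

Call:
jog_arm(deltas=[-0.03, 0.001, 0, 0, 0, -0.5, -1, -0.075, 0.003, 0, 0, 0, -1, -1, -0.12, 0.005, 0, 0, 0, -1.5, -1, -0.165, 0.007, 0, 0, 0, -2, -1, -0.198, 0.008, 0, 0, 0, -2.6, -1, -0.198, 0.008, 0, 0, 0, -2.6, -1])

```text
time: 23.55
tool_pos: [0.5071, 0.0259, 0.1466]
tcp_rot: [-2.222, -2.219, 0.01]
wrist_force: [-0.5, 0.8, -1.4]
width: 0.666
grip_force: 53.6
```

Run:
```python
from h import *
log(); off=np.array([.0003,.0015,-.0079])
for t in (0,30,60): T=tool(0,t); go([.5075,-.012,.135]+T.apply(off),T)
```

```text
t 23.55 q [0.3, 2.3, 117.9, -0.2, 60.1, 0.5] pos [0.5071, 0.0259, 0.1466] z [-0.005, -0.004, -1.0] y [1.0, -0.001, -0.005] F [-0.5, 0.8, -1.4] w 0.666 g 53.6
d [-0.0376, 0.002, 0.0038] rot [-0.28, 0.22, -0.08] rows>= 0.8
d [-0.0416, 0.002, 0.0048] rot [-0.25, 30.22, -0.15] rows>= 3.5
d [-0.0446, 0.002, 0.0075] rot [-0.21, 60.22, -0.22] rows>= 7.0
```

Call:
jog_arm(deltas=[-0.01, 0.0005, 0.001, -0.1, 7.5, 0, -1, -0.02, 0.001, 0.002, -0.1, 15, 0, -1, -0.032, 0.0015, 0.003, -0.2, 22.5, -0.1, -1, -0.0415, 0.002, 0.005, -0.25, 30, -0.15, -1, -0.0425, 0.002, 0.0055, -0.25, 37.5, -0.15, -1, -0.043, 0.002, 0.006, -0.2, 45, -0.2, -1, -0.044, 0.002, 0.007, -0.2, 52.5, -0.2, -1, -0.0445, 0.002, 0.0075, -0.2, 60, -0.2, -1])

```text
time: 24.35
tool_pos: [0.5103, -0.0154, 0.1395]
tcp_rot: [-1.576, -1.585, -0.915]
wrist_force: [-0.8, -0.6, -1.7]
width: 0.668
grip_force: 53.7
```

Run:
```python
from h import *
log(); off=np.array([.0003,.0015,-.0079])
for z in (.1,.08): T=tool(-.2,60); go([.5078,-.0127,z]+T.apply(off),T)
print(([.5078,-.0127,.075]+T.apply(off)).round(4))
```

```text
t 24.35 q [-33.0, 24.1, 113.0, 46.6, 87.7, -55.3] pos [0.5103, -0.0154, 0.1395] z [-0.004, 0.868, -0.497] y [1.0, 0.005, 0.001] F [-0.8, -0.6, -1.7] w 0.668 g 53.7
d [-0.0326, -0.001, 0.0141] rot [-0.39, -0.18, 0.29] rows>= 0.7
d [-0.05, -0.0011, 0.024] rot [-0.39, -0.18, 0.29] rows>= 1.1
[ 0.5093 -0.0194  0.0792]
```

Call:
jog_arm(deltas=[-0.016, -0.0005, 0.007, -0.2, -0.1, 0.2, -1, -0.032, -0.001, 0.014, -0.4, -0.2, 0.3, -1, -0.042, -0.001, 0.02, -0.4, -0.2, 0.3, -1, -0.05, -0.001, 0.024, -0.4, -0.2, 0.3, -1, -0.05, -0.001, 0.024, -0.4, -0.2, 0.3, -1, -0.05, -0.001, 0.024, -0.4, -0.2, 0.3, -1])

```text
time: 24.95
tool_pos: [0.5092, -0.0193, 0.0844]
tcp_rot: [-1.591, -1.585, -0.915]
wrist_force: [0.5, 0.0, -0.6]
width: 0.668
grip_force: 53.7
```

Run:
```python
from h import *
log(); off=np.array([.0003,.0015,-.0079])
T=tool(-.2,60); go([.5078,-.0127,.077]+T.apply(off),T); go([.5078,-.0127,.075]+T.apply(off),T)
c=read_camera("top"); cv2.imwrite("pics/t4.png",cv2.resize(c["color"][180:270,310:430],None,fx=6,fy=6,interpolation=cv2.INTER_CUBIC))
```

```text
t 24.95 q [-33.4, 28.8, 113.5, 46.7, 83.6, -59.1] pos [0.5092, -0.0193, 0.0844] z [0.005, 0.864, -0.504] y [1.0, -0.005, 0.002] F [0.5, 0.0, -0.6] w 0.668 g 53.7
d [-0.0028, 0.0001, 0.0016] rot [0.1, 0.27, 0.04] rows>= 0.1
d [-0.0046, 0.0001, 0.0026] rot [0.1, 0.27, 0.04] rows>= 0.1
```

View pics/t4.png

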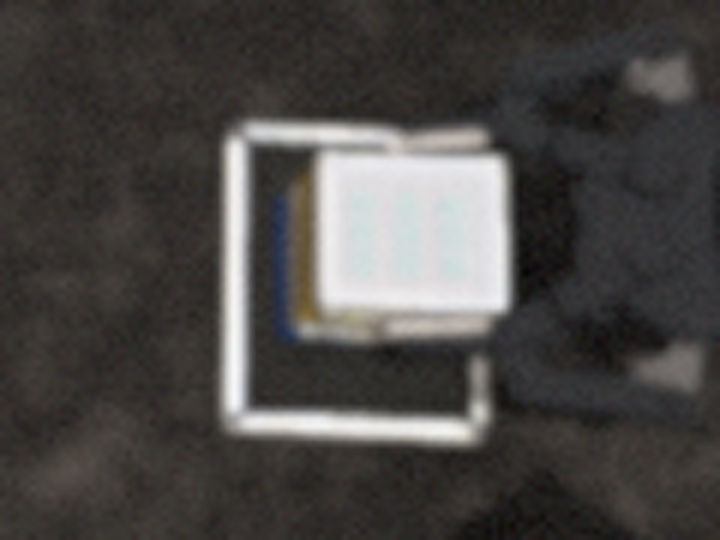

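The yellow box is held window up over the blue one. Its window's left edge is at about column 317, and the blue lid's at about 277. I measure the overlap before lowering.

Run:
```python
from h import *
c=read_camera("top"); G=c["color"].mean(2)
def edge(p):
    t=(p.min()+p.max())/2; j=[j for j in range(len(p)-1) if (p[j]-t)*(p[j+1]-t)<=0][0]
    return j+(t-p[j])/(p[j+1]-p[j])
L=[(355+edge(G[w,355:369]),w) for w in range(209,230,2)]
Rr=[(388+edge(G[w,388:400]),w) for w in range(209,230,2)]
N=[(u,226+edge(G[226:234,u])) for u in range(366,392,2)]
Fa=[(u,202+edge(G[202:211,u])) for u in range(366,373,1)]
for n,e in (("left y",L),("right y",Rr),("near x",N),("far x",Fa)):
    W=onplane(c,np.array(e),.1)[:,:2]*1000; print(n,np.array(e)[[0,-1]].round(1).tolist(),np.median(W,0).round(1),"dir",np.degrees(np.arctan2(*(W[-1]-W[0])[::-1])).round(1))
```

```text
left y [[362.5, 209.0], [362.8, 229.0]] [505.9  21.7] dir -179.5
right y [[394.5, 209.0], [394.6, 229.0]] [508.3 -45.3] dir 179.0
near x [[366.0, 231.2], [390.0, 231.2]] [481.9 -10.2] dir -88.1
far x [[366.0, 203.0], [372.0, 203.1]] [540.6   7.9] dir -88.4
```

Call:
jog_arm(deltas=[-0.0014, 0, 0.0006, 0, 0.2, 0, -1, -0.0028, 0, 0.0013, 0, 0.2, 0, -1, -0.0036, 0, 0.0018, 0, 0.2, 0, -1, -0.0036, 0, 0.0018, 0, 0.2, 0, -1])

```text
time: 25.45
tool_pos: [0.5092, -0.0202, 0.0805]
tcp_rot: [-1.589, -1.581, -0.919]
wrist_force: [-0.8, -2.0, 2.9]
width: 0.668
grip_force: 54.0
```

Call:
jog_arm(deltas=[-0.0005, 0, 0.0003, 0, 0, 0, -1, -0.0009, 0, 0.0005, 0, 0, 0, -1, -0.0009, 0, 0.0005, 0, 0, 0, -1])

```text
time: 25.75
tool_pos: [0.5092, -0.0202, 0.0804]
tcp_rot: [-1.587, -1.58, -0.92]
wrist_force: [-1.2, -3.2, 7.4]
width: 0.667
grip_force: 54.5
```

Call:
jog_arm(deltas=[0.0004, 0, -0.0002, 0, 0, 0, -1, 0.0004, 0, -0.0002, 0, 0, 0, 1, 0.0004, 0, -0.0002, 0, 0, 0, 1, 0.0004, 0, -0.0002, 0, 0, 0, 1, 0, 0, -0.015, 0, 0, 0, 1, 0, 0, -0.04, 0, 0, 0, 1, 0, 0, -0.08, 0, 0, 0, 1, 0, 0, -0.12, 0, 0, 0, 1])

```text
time: 26.55
tool_pos: [0.5079, -0.1252, 0.1397]
tcp_rot: [-1.589, -1.58, -0.917]
wrist_force: [0.6, 0.4, -0.4]
width: 1.002
grip_force: 0.0
```

Run:
```python
from h import *
log()
a=read_camera("top")["color"][180:270,310:430]; b=read_camera("scene")["color"][140:230,260:380]; d=read_camera("wrist")["color"]
a,b=[cv2.resize(x,(400,300),interpolation=cv2.INTER_CUBIC) for x in (a,b)]
cv2.imwrite("pics/f.png",np.vstack([np.hstack([a,b]),cv2.resize(d[120:330,140:420],(400,300)).repeat(1,1) if 0 else np.hstack([cv2.resize(d[120:330,140:420],(400,300)),np.zeros((300,400,3),np.uint8)])]))
```

```text
t 26.55 q [-41.3, 28.8, 105.3, 40.9, 93.4, -57.1] pos [0.5079, -0.1252, 0.1397] z [0.004, 0.866, -0.5] y [1.0, -0.005, -0.0] F [0.6, 0.4, -0.4] w 1.002 g 0.0
```

View pics/f.png

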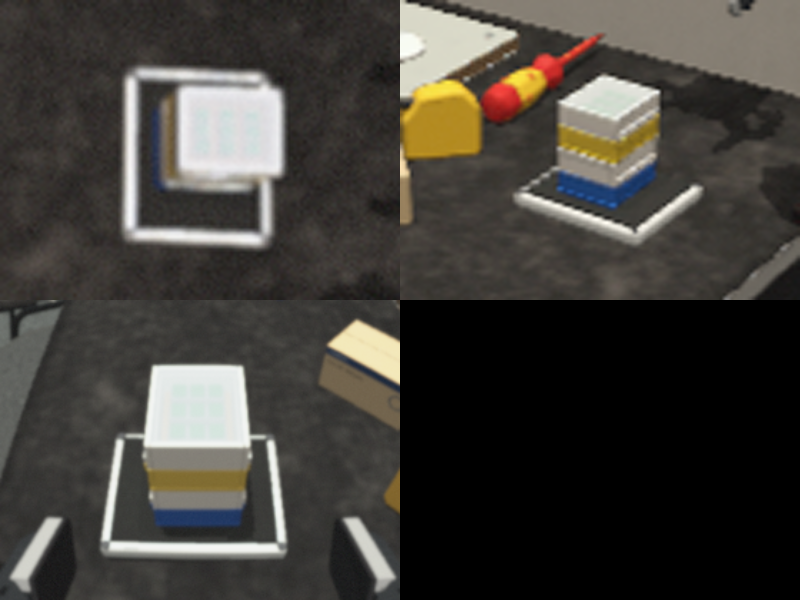

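The composite shows the stack in all three views: blue at the bottom, yellow on top, windows up, sides lined up, and centred in the stand's frame. In the scene view it stands at (608,138), and the gripper is well clear.

```bash
python3 -c "
from workcell import finish_job
print(finish_job())"
```

```text
the job is handed in; nothing more can be done
None
```

Both boxes are upside down, shut and stacked squarely in the middle of the stand, blue below and yellow on top; I handed the job in after about 27 s of robot time, and no verdict came back.

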